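# Pack the spacer board into the jar crate whose gap it fills

### The arm

A 6-joint arm with a two-finger parallel gripper is mounted at the origin on the work surface. World frame = base frame: x ahead of the robot, y to its left, z up, the work surface at z = 0. Lengths are in m, angles in rad, forces in N, time in s.
With the tool pointing down it reaches from about 0.35 to 0.85 m from the base axis. Payload 8.1 kg.
Tool frame: the origin (TCP) lies on the centre line of the jaws, within the pads' length; the fingertips stand 22 mm ahead of it and the grasp point (between the pads) lies 3 mm ahead of it; z points along the fingers, y is the line along which they close (so a half turn about z gives the same grasp; the last joint's range is limited). The gripper opens to 85 mm and grips with 20 to 120 N. Pads are 22 mm wide; open, the fingers measure 114 mm over their backs; the gripper's body (76 mm by 85 mm) begins 54 mm behind the grasp point. The pads swing forward as they close: fully open they stand 13 mm farther back than shut.
Start: joints at [1.114, 0.13, 1.488, -0, 1.523, -0.085], TCP at [0.218, 0.559, 0.253] pointing down, gripper open.
Joint ranges: [-2.96, 2.96], [-0.89, 2.26], [0.02, 2.5], [-1.34, 4.48], [0, 2.73], [-2.66, 2.66]. Speed limits (rad/s): [2.39, 2.39, 2.79, 3.14, 3.14, 3.14].

### API

Orientations are given as [roll, pitch, yaw] about the fixed x, y, z axes, in that order (R = Rz(yaw) Ry(pitch) Rx(roll)).
In Python, from station import ctrl gives the robot as it stands.
- The arm moves only by the tool carry_out, never from a script. Its argument "steps" is a list of rows, each a list of 7 numbers: the finger opening in mm, from 0 to 85.4, then the shift along the tool's x, y, z in mm, then the turn, a rotation vector about the tool's x, y, z in degrees. A call has 1 to 12 rows; each row is the pose to reach, as a shift and turn from the pose commanded when the call began, along the tool's axes at that moment; what a row does not reach only later rows make up. A row lasts 1/10 s, in which the tool goes at most 50 mm and 8.59 degrees, less where a joint would pass 70% of its speed; a pose out of reach is approached as far as the arm can. A call with a gripper value outside its range is refused whole. The fingers move at their own pace and stop on an object; the grip force is fixed at half the most. Time passes only in rows, so rows that repeat a pose let the fingers close. It gives the time, the measured TCP pose, the force, the opening and the grip force at its end, in the units of the state.
- ctrl.sense(): the state, without advancing time (a new reading comes with each control period).
- ctrl.snapshot(name): name is "side" or "top"; returns a dict with "image" (420x560x3 uint8, red, green, blue), "intrinsics" (3x3 intrinsics, pixels), "R" (3x3) and "t" (3): a world point X has camera coordinates R X + t. Camera axes: x right, y down, z forward; pixel columns grow to the right and rows downward; lengths in m; the calibration is good to about 2 mm. A picture is of the moment at which its call begins. There is no depth.
- ctrl.finish_job(): hands the job in; it is judged then, once.
The state is a dict: "t": time; "qpos": joint angles; "joint_velocities": joint speeds; "effort": joint torques, N m; "tool_pos": TCP position; "tcp_rot": TCP orientation; "contact_force": force on the tool from outside, world axes, zero at the start; "moment": the same for the moment, N m; "width": finger opening in m; "grip_force": force on a finger pad.
Only numpy, scipy, OpenCV 4.12 (cv2) and the standard library are available. Lean on these libraries where they do the work, as an engineer would, in place of code of your own. Each camera call takes 0.05 s, during which the arm holds its last target. There are 200 camera calls.

### The job

Pinch the plywood spacer that stands on the green mat to feel how thick it is, and pack it upright in the jar crate whose gap between the cartons it fills snugly, so that the jars cannot rattle. Feel gently for the gap, for the cartons crush, push the spacer fully home onto the crate's floor and let go of it; leave the other spacers, the loose jam jar and the loose olive jar where they are.

Things in the scene. Friction and masses are not known exactly. Their poses are not given: they have to be found in the camera images.
- green_mat: flat green mat, 130 x 130 x 3 mm, fixed; origin at the centre of its underside. The spacer to be packed stands on it.
- spacer_a: one of three look-alike plywood spacers, 70 mm wide, 100 mm high, 35 to 115 g, on edge: 9, 13 and 17 mm thick, one of each. The name does not tell which: pinch it to find out. Origin at the centre of its underside; x across the thickness, y along the width, z up. One stands on the green mat; the other two on the grey mat to the other side (both mats 3 mm thick), to be left there.
- spacer_b: one of three look-alike plywood spacers, 70 mm wide, 100 mm high, 35 to 115 g, on edge: 9, 13 and 17 mm thick, one of each. The name does not tell which: pinch it to find out. Origin at the centre of its underside; x across the thickness, y along the width, z up. One stands on the green mat; the other two on the grey mat to the other side (both mats 3 mm thick), to be left there.
- spacer_c: one of three look-alike plywood spacers, 70 mm wide, 100 mm high, 35 to 115 g, on edge: 9, 13 and 17 mm thick, one of each. The name does not tell which: pinch it to find out. Origin at the centre of its underside; x across the thickness, y along the width, z up. One stands on the green mat; the other two on the grey mat to the other side (both mats 3 mm thick), to be left there.
- crate_blue: white crate, fixed, 188 mm long (x), 94 wide (y), walls 40 high, with two cardboard jar cartons with blue lids, one to each end. Between them is an upright gap 11.5 mm wide (x) and 80 long (y), from the cartons' tops, 61 mm above the crate's underside, to its black floor pad, 6 mm above it, which gives 2 mm under 8 N. The gap's middle lies up to 8 mm either way off the origin along x: feel for it. Origin: centre of the underside.
- top_blue (a point): point over the middle of crate_blue at the level of the gap's mouth (not the gap's middle). The cartons are jammed fast, flat on top but for lids 2 mm proud from 14 mm off the gap's edges; the tops give 1 mm per 4 N, 4 mm at most, and crush above 30 N. From 20 mm below the mouth a sprung grey tongue on the gap's -x side bears on the spacer, which will not drop home: it takes a push of 3 to 12 N.
- crate_red: white crate, fixed, 188 mm long (x), 94 wide (y), walls 40 high, with two cardboard jar cartons with red lids, one to each end. Between them is an upright gap 15.5 mm wide (x) and 80 long (y), from the cartons' tops, 61 mm above the crate's underside, to its black floor pad, 6 mm above it, which gives 2 mm under 8 N. The gap's middle lies up to 8 mm either way off the origin along x: feel for it. Origin: centre of the underside.
- top_red (a point): point over the middle of crate_red at the level of the gap's mouth (not the gap's middle). The cartons are jammed fast, flat on top but for lids 2 mm proud from 14 mm off the gap's edges; the tops give 1 mm per 4 N, 4 mm at most, and crush above 30 N. From 20 mm below the mouth a sprung grey tongue on the gap's -x side bears on the spacer, which will not drop home: it takes a push of 3 to 12 N.
- crate_yellow: white crate, fixed, 188 mm long (x), 94 wide (y), walls 40 high, with two cardboard jar cartons with yellow lids, one to each end. Between them is an upright gap 19.5 mm wide (x) and 80 long (y), from the cartons' tops, 61 mm above the crate's underside, to its black floor pad, 6 mm above it, which gives 2 mm under 8 N. The gap's middle lies up to 8 mm either way off the origin along x: feel for it. Origin: centre of the underside.
- top_yellow (a point): point over the middle of crate_yellow at the level of the gap's mouth (not the gap's middle). The cartons are jammed fast, flat on top but for lids 2 mm proud from 14 mm off the gap's edges; the tops give 1 mm per 4 N, 4 mm at most, and crush above 30 N. From 20 mm below the mouth a sprung grey tongue on the gap's -x side bears on the spacer, which will not drop home: it takes a push of 3 to 12 N.
- jam_jar: loose jam jar with white lid, 66 mm across, 85 mm high; origin at the centre of its underside. To be left alone.
- olive_jar: loose green glass jar, 66 mm across, 100 mm high; origin at the centre of its underside. To be left alone.
There are look-alikes about, which are no part of the job. What is shaped like the crate_blue but turquoise is not meant.

How it is judged:
By the outcome, as a careful person would: the job done as asked, in the order asked, and still so for the second after the job is handed in, with the robot touching nothing.
It also fails if it takes over 54 s, if anything falls off the work surface, if the arm or the gripper's body presses on something with over 40 N, if the wrist force passes 120 N, or if a joint passes its speed limit or range.

## Working session

There is one attempt and no reset: what is moved stays moved. The work goes in short steps, Python scripts to look and compute and a tool call to move; the robot and the scene stay as the last step left them, time stands still between calls to the robot, and variables do not carry over. Pictures are saved under pics/ and viewed, at most 10 in all, crops included, and the job is handed in when it is done.

Besides the shell and the picture viewer there is one more tool, called after "Emit:" by a JSON object that holds its "name" and its "arguments". carry_out: Moves the arm, as the interface text tells. Its arguments: {"type":"object","properties":{"steps":{"type":"array","items":{"type":"array","items":{"type":"number"}}}},"required":["steps"]}

```bash
mkdir -p pics; python3 - <<'E'
from station import ctrl
import cv2,pickle
for n in("top","side"):
    s=ctrl.snapshot(n); cv2.imwrite(f"pics/{n}0.png",s["image"][:,:,::-1]); pickle.dump(s,open(f"{n}0.pkl","wb"))
    print(s["intrinsics"],s["R"],s["t"])
s=ctrl.sense();print(s)
E
```

```text
[[438.80953752   0.         280.76483483]
 [  0.         438.80953752 203.59473702]
 [  0.           0.           1.        ]] [[-0.00130117 -0.99944302 -0.03334608]
 [-0.99657537  0.00405302 -0.08259001]
 [ 0.08267916  0.03312442 -0.99602557]] [0.03187322 0.48235779 1.08286052]
[[460.74315312   0.         282.20445061]
 [  0.         460.74315312 202.82674223]
 [  0.           0.           1.        ]] [[ 0.99051465 -0.13703543  0.01010059]
 [-0.08098299 -0.6415804  -0.76276887]
 [ 0.1110067   0.75471576 -0.64659233]] [-0.48996102  0.07877229  1.30457253]
{'t': 0.1, 'qpos': array([ 1.11361557e+00,  1.31106408e-01,  1.48917562e+00,  1.53465713e-05,
        1.52298765e+00, -8.53925820e-02]), 'joint_velocities': array([-0.00147461, -0.00244413,  0.00033403,  0.00066975,  0.00019024,
       -0.00137972]), 'effort': array([ 6.31968160e-04, -5.70947242e+01, -5.01944733e+01, -2.96569006e-04,
        8.04671872e-03, -1.86982300e-05]), 'tool_pos': array([0.21773735, 0.5586086 , 0.25233401]), 'tcp_rot': array([-3.13992305e+00, -1.58303472e-04,  2.76980360e+00]), 'contact_force': array([0.14134118, 0.40920431, 0.92846385]), 'moment': array([-0.01323256, -0.01831135,  0.02894051]), 'grip_force': 0.0, 'width': 0.0853798583575051}
```

View pics/top0.png

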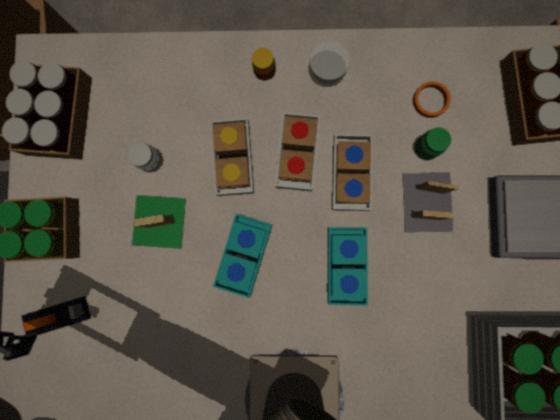

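View pics/side0.png

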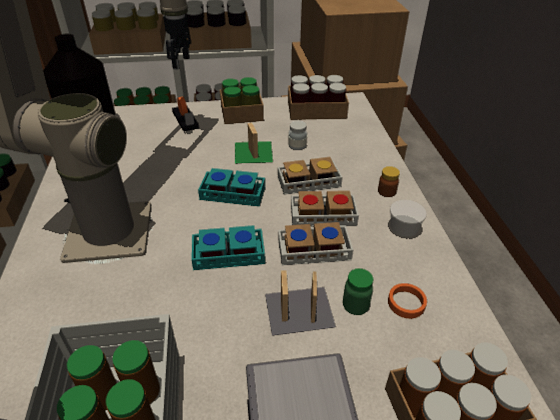

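The top view shows the green mat at (160,222) with one spacer standing on it, its top edge about (136–163, 219). The white crates are yellow-lidded at (233,157), red-lidded at (298,152) and blue-lidded at (352,172). The look-alikes are two turquoise crates with blue lids at (243,255) and (348,265). They aren't meant, because the crates described are white. The grey mat at (428,202) holds the other two spacers. Next I'll enlarge a crop to confirm.

```bash
python3 - <<'E'
import cv2
im=cv2.imread("pics/top0.png")[100:260,120:385]
cv2.imwrite("pics/crop0.png",cv2.convertScaleAbs(cv2.resize(im,None,fx=3,fy=3,interpolation=cv2.INTER_CUBIC),alpha=1.5))
im=cv2.imread("pics/side0.png")[110:270,180:380]
cv2.imwrite("pics/crop1.png",cv2.convertScaleAbs(cv2.resize(im,None,fx=3.7,fy=3.7,interpolation=cv2.INTER_CUBIC),alpha=1.5))
E
```

```text
(no output)
```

View pics/crop0.png

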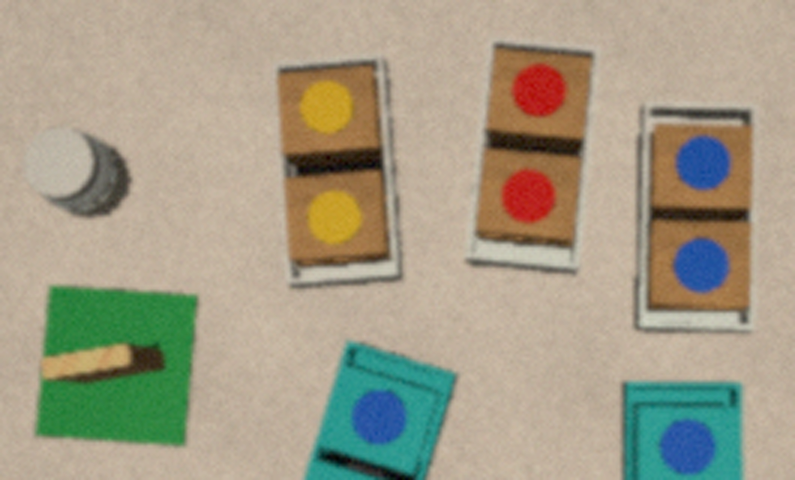

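View pics/crop1.png

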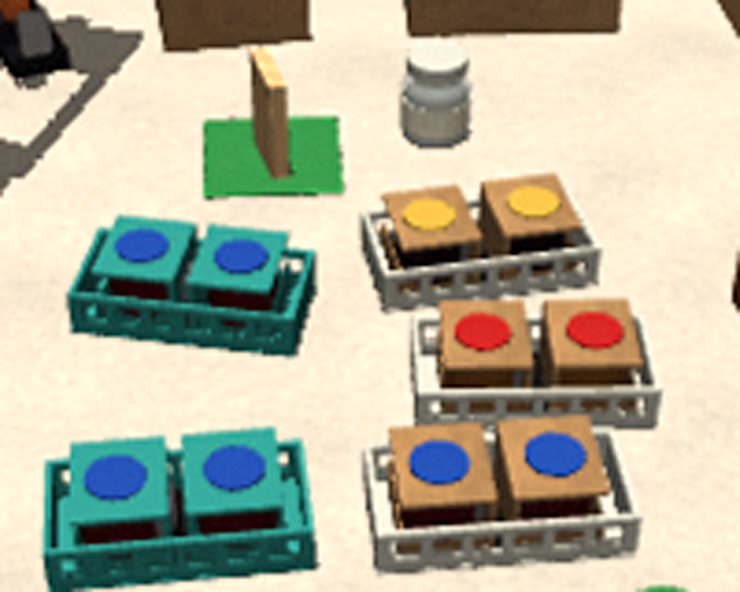

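```bash
cat > h.py <<'E'
import pickle,numpy as np
def ray(s,uv,z):
    d=s["R"].T@np.linalg.solve(s["intrinsics"],[*uv,1]); c=-s["R"].T@s["t"]
    return c+d*(z-c[2])/d[2]
top=pickle.load(open("top0.pkl","rb")); side=pickle.load(open("side0.pkl","rb"))
T=lambda c,z:ray(top,(np.array(c)+.5)/3-.5+[120,100],z)
S=lambda c,z:ray(side,(np.array(c)+.5)/3.7-.5+[180,110],z)
E
python3 - <<'E'
from h import *
np.set_printoptions(precision=4,suppress=True)
P=[T(c,.103) for c in((42,358),(43,378),(132,365),(130,345))]; 
for p in P:print(p)
m=np.mean(P,0);d=(P[3]+P[2]-P[0]-P[1])/2;print("sp",m,np.linalg.norm(d),np.degrees(np.arctan2(d[1],d[0])),np.linalg.norm(P[0]-P[1]))
Q=[S(c,.103) for c in((251,50),(270,50),(287,86),(265,82))];print("side",np.mean(Q,0),Q)
for n,a,b,g in(("y",(326,107),(334,217),((286,154),(380,149),(287,176),(383,171))),("r",(540,90),(528,196),((489,130),(582,138),(487,146),(580,153))),("b",(703,163),(701,266),((651,209),(748,209),(651,219),(748,219)))):
    A,B=T(a,.063),T(b,.063);d=A-B
    G=[T(c,.061) for c in g];e=(G[0]+G[2]-G[1]-G[3])
    print(n,"lidmid",(A+B)/2,"ang",np.degrees(np.arctan2(d[1],d[0])),"gap",np.mean(G,0),"ang",np.degrees(np.arctan2(-e[0],e[1])),np.linalg.norm(G[0]-G[2]),np.linalg.norm(e)/2)
for n,a,b in(("y",(429,213),(533,201)),("r",(483,330),(594,329)),("b",(440,460),(556,453))):
    A,B=S(a,.063),S(b,.063);d=B-A;print(n,"side",(A+B)/2,np.degrees(np.arctan2(d[1],d[0])))
# crate base corners
for n,c in(("y",((278,68),(384,60),(401,278),(291,285))),("r",((494,43),(594,52),(577,271),(467,262))),("b",((643,106),(752,109),(751,330),(637,328)))):
    C=[T(k,.040) for k in c];print(n,np.mean(C,0),np.linalg.norm(C[0]-C[3]))
E
```

```text
[0.4407 0.373  0.103 ]
[0.4251 0.3718 0.103 ]
[0.4351 0.3019 0.103 ]
[0.4507 0.3038 0.103 ]
sp [0.4379 0.3376 0.103 ] 0.07029335715809934 -81.85714801945268 0.015672223645247636
side [0.4386 0.3367 0.103 ] [array([0.4256, 0.3679, 0.103 ]), array([0.4428, 0.3658, 0.103 ]), array([0.4523, 0.302 , 0.103 ]), array([0.4335, 0.311 , 0.103 ])]
y lidmid [0.6023 0.1543 0.063 ] ang 4.598396096557962 gap [0.6021 0.1513 0.061 ] ang 2.5877764022310554 0.01828374247970613 0.07810138830494112
r lidmid [ 0.6166 -0.0123  0.063 ] ang -6.6241541449844235 gap [ 0.618  -0.0126  0.061 ] ang -5.162554832702279 0.013336083291680052 0.07600904300573831
b lidmid [ 0.557  -0.1474  0.063 ] ang -1.953319212335748 gap [ 0.5576 -0.1456  0.061 ] ang -0.37680000276201703 0.008165825561958237 0.07796804370046662
y side [0.6026 0.1542 0.063 ] 3.9481080019079777
r side [ 0.6171 -0.0115  0.063 ] -6.37704076660779
b side [ 0.5591 -0.1468  0.063 ] -2.359870165466597
y [0.5983 0.1507 0.04  ] 0.18385712388553133
r [ 0.6102 -0.0115  0.04  ] 0.18582542485944184
b [ 0.5581 -0.1452  0.04  ] 0.18495654068535192
```

The side view agrees with the top view, putting the spacer at about (0.438, 0.337) and the gaps within 2 mm. First I'll move above the spacer.

Emit:
{"name": "carry_out", "arguments": {"steps": [[50,-143,-63,35,0,0,30],[50,-286,-126,70,0,0,60.6],[50,-286,-126,70,0,0,60.6],[50,-286,-126,70,0,0,60.6],[50,-286,-126,70,0,0,60.6],[50,-286,-126,70,0,0,60.6],[50,-286,-126,70,0,0,60.6],[50,-286,-126,70,0,0,60.6],[50,-286,-126,70,0,0,60.6],[50,-286,-126,70,0,0,60.6],[50,-286,-126,70,0,0,60.6]]}}

```text
t: 1.2
tool_pos: [0.4379, 0.3389, 0.1837]
tcp_rot: [3.141, -0.0, 1.716]
contact_force: [-1.0, -0.1, 0.7]
width: 0.0499
grip_force: 0.0
```

```bash
cat >> h.py <<'E'
from scipy.spatial.transform import Rotation as Ro
def to(s,x,y,z,yawdeg):
    "row from measured pose to TCP x,y,z with tool y at yawdeg, pointing down"
    R=Ro.from_euler('xyz',s["tcp_rot"]); W=Ro.from_euler('xyz',[np.pi,0,np.radians(yawdeg+90)])
    print("row",np.round(R.inv().apply(np.array([x,y,z])-s["tool_pos"])*1e3,1),np.round((R.inv()*W).as_rotvec(degrees=True),2))
def st(s):
    print("t %.2f"%s["t"],"pos",np.round(s["tool_pos"]*1e3,1),"rpy",np.round(np.degrees(s["tcp_rot"]),2),"F",np.round(s["contact_force"],1),"M",np.round(s["moment"],2),"w %.2f g %.1f"%(s["width"]*1e3,s["grip_force"]))
E
python3 - <<'E'
from h import *
from station import ctrl
s=ctrl.sense();st(s);to(s,.4382,.337,.087,8.1)
E
```

```text
t 1.20 pos [437.9 338.9 183.7] rpy [ 1.7998e+02 -3.0000e-02  9.8290e+01] F [-1.  -0.1  0.7] M [-0.01  0.01  0.01] w 49.91 g 0.0
row [-1.9 -0.  96.7] [ 0.02 -0.03  0.19]
```

Emit:
{"name": "carry_out", "arguments": {"steps": [[50,-2,0,30,0,0,0],[50,-2,0,60,0,0,0],[50,-2,0,85,0,0,0],[50,-2,0,97,0,0,0],[50,-2,0,97,0,0,0],[0,-2,0,97,0,0,0],[0,-2,0,97,0,0,0],[0,-2,0,97,0,0,0],[0,-2,0,97,0,0,0],[0,-2,0,97,0,0,0],[0,-2,0,97,0,0,0],[0,-2,0,97,0,0,0]]}}

```text
t: 2.4
tool_pos: [0.4401, 0.3366, 0.0883]
tcp_rot: [3.139, -0.002, 1.712]
contact_force: [-0.5, 0.5, 6.5]
width: 0.0163
grip_force: 59.2
```

```bash
python3 - <<'E'
from h import *
from station import ctrl
s=ctrl.sense();st(s)
import cv2
a=[]
for n,(x,y) in(("top",(80,140)),("side",(180,50))):
    p=ctrl.snapshot(n); a.append(cv2.resize(p["image"][y:y+120,x:x+130,::-1],None,fx=3,fy=3,interpolation=cv2.INTER_CUBIC))
cv2.imwrite("pics/grasp.png",cv2.convertScaleAbs(np.hstack(a),alpha=1.5))
E
```

```text
t 2.40 pos [440.1 336.6  88.3] rpy [ 1.7982e+02 -1.0000e-01  9.8100e+01] F [-0.5  0.5  6.5] M [0.06 0.13 0.09] w 16.34 g 59.2
```

View pics/grasp.png

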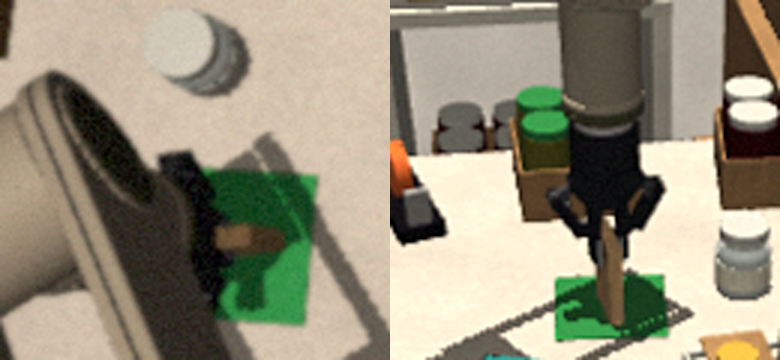

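The grip is clean: the spacer stands upright between the pads and measures 16.3 mm. That is nearest 17 mm, so it belongs in the yellow crate, whose gap is 19.5 mm. I'll lift it and carry it over.

Emit:
{"name": "carry_out", "arguments": {"steps": [[0,0,0,-20,0,0,0],[0,0,0,-50,0,0,0],[0,0,0,-85,0,0,0],[0,0,0,-112,0,0,0],[0,-35,23,-112,0,0,1],[0,-75,49,-112,0,0,2],[0,-115,75,-112,0,0,3],[0,-155,101,-112,0,0,4],[0,-190,124,-112,0,0,4.1],[0,-205,134.5,-112,0,0,4.1],[0,-205,134.5,-112,0,0,4.1],[0,-205,134.5,-112,0,0,4.1]]}}

```text
t: 3.7
tool_pos: [0.6006, 0.1521, 0.1982]
tcp_rot: [-3.141, -0.001, 1.64]
contact_force: [0.1, 0.2, -1.3]
width: 0.0162
grip_force: 58.5
```

```bash
python3 - <<'E'
from h import *
from station import ctrl
s=ctrl.sense();st(s);to(s,.602,.1525,.156,4)
E
```

```text
t 3.70 pos [600.6 152.1 198.2] rpy [-1.7996e+02 -3.0000e-02  9.3960e+01] F [ 0.1  0.2 -1.3] M [ 0.03 -0.01  0.04] w 16.21 g 58.5
row [ 0.3  1.4 42.2] [-0.04 -0.03 -0.04]
```

Emit:
{"name": "carry_out", "arguments": {"steps": [[0,0,1.4,20,0,0,0],[0,0,1.4,36,0,0,0],[0,0,1.4,42,0,0,0],[0,0,1.4,42,0,0,0],[0,0,1.4,42,0,0,0]]}}

```text
t: 4.2
tool_pos: [0.6022, 0.1523, 0.1566]
tcp_rot: [3.142, -0.0, 1.641]
contact_force: [0.1, 0.0, -0.1]
width: 0.0162
grip_force: 58.5
```

```bash
python3 - <<'E'
from h import *
from station import ctrl
s=ctrl.sense();st(s)
import cv2
p=ctrl.snapshot("side")
cv2.imwrite("pics/hover.png",cv2.convertScaleAbs(cv2.resize(p["image"][100:210,250:390,::-1],None,fx=5,fy=5,interpolation=cv2.INTER_CUBIC),alpha=1.6))
for q in([.602,.1525,.071],[.602,.1525,.061]):
    # project spacer's near bottom corners, and gap mouth, into crop pixels
    for sx,h in((1,.0085),(-1,.0085)):
        a=np.radians(4);X=np.array(q)+sx*h*np.array([np.cos(a),np.sin(a),0])+.035*np.array([np.sin(a),-np.cos(a),0])
        c=p["intrinsics"]@(p["R"]@X+p["t"]);print(q[2],sx,np.round((c[:2]/c[2]-[250,100])*5))
E
```

```text
t 4.20 pos [602.2 152.3 156.6] rpy [180.    -0.    94.04] F [ 0.1  0.  -0.1] M [ 0.03 -0.05 -0.03] w 16.16 g 58.5
0.071 1 [326. 350.]
0.071 -1 [300. 353.]
0.061 1 [326. 363.]
0.061 -1 [299. 366.]
```

View pics/hover.png

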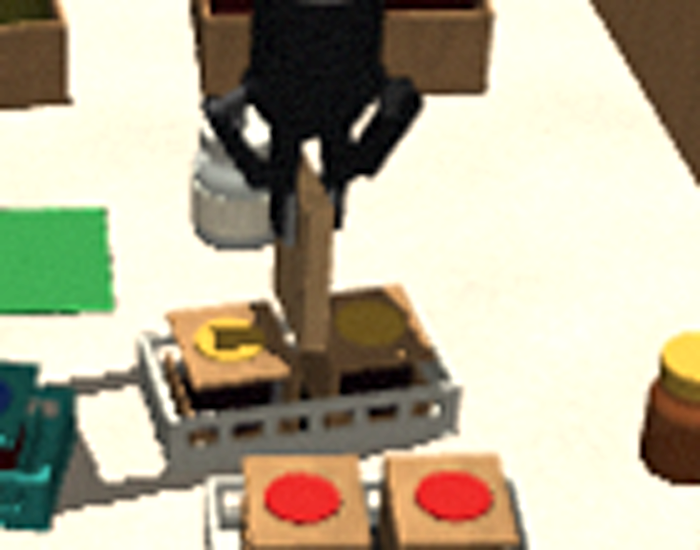

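The spacer's lower end (300–328, 350) hangs over the gap, between the left carton's edge at about x=300 and the right carton's edge at about x=332. I'll feel downward gently.

Emit:
{"name": "carry_out", "arguments": {"steps": [[0,0,0,6,0,0,0],[0,0,0,9,0,0,0],[0,0,0,11,0,0,0],[0,0,0,12.5,0,0,0],[0,0,0,13,0,0,0],[0,0,0,13,0,0,0]]}}

```text
t: 4.85
tool_pos: [0.6025, 0.1518, 0.1433]
tcp_rot: [3.141, 0.0, 1.641]
contact_force: [0.9, -0.6, -0.6]
width: 0.0163
grip_force: 58.4
```

```bash
python3 -c "
from h import *
from station import ctrl
st(ctrl.sense())"
```

```text
t 4.85 pos [602.5 151.8 143.3] rpy [179.99   0.    93.99] F [ 0.9 -0.6 -0.6] M [ 0.02 -0.3   0.07] w 16.30 g 58.4
```

Emit:
{"name": "carry_out", "arguments": {"steps": [[0,0,0,3,0,0,0],[0,0,0,6,0,0,0],[0,0,0,9,0,0,0],[0,0,0,12,0,0,0],[0,0,0,12,0,0,0],[0,0,0,12,0,0,0]]}}

```text
t: 5.45
tool_pos: [0.6024, 0.1518, 0.131]
tcp_rot: [3.142, 0.0, 1.641]
contact_force: [2.8, 0.2, -1.5]
width: 0.0164
grip_force: 58.5
```

```bash
python3 -c "
from h import *
from station import ctrl
st(ctrl.sense())"
```

```text
t 5.45 pos [602.4 151.8 131. ] rpy [180.   0.  94.] F [ 2.8  0.2 -1.5] M [ 0.03 -0.64  0.02] w 16.36 g 58.5
```

A light +x reaction shows the spacer rubbing the -x wall, so I'll shift it 1 mm toward +x and keep lowering.

Emit:
{"name": "carry_out", "arguments": {"steps": [[0,0,1,1,0,0,0],[0,0,1,4,0,0,0],[0,0,1,7,0,0,0],[0,0,1,10,0,0,0],[0,0,1,12,0,0,0],[0,0,1,12,0,0,0]]}}

```text
t: 6.05
tool_pos: [0.6044, 0.152, 0.12]
tcp_rot: [3.139, -0.0, 1.641]
contact_force: [4.3, 0.7, 3.6]
width: 0.0165
grip_force: 59.0
```

```bash
python3 -c "
from h import *
from station import ctrl
st(ctrl.sense())"
```

```text
t 6.05 pos [604.4 152.  120. ] rpy [ 1.7985e+02 -1.0000e-02  9.3990e+01] F [4.3 0.7 3.6] M [ 0.12 -1.1  -0.01] w 16.48 g 59.0
```

The tongue has engaged, so I'll push on while watching the force.

Emit:
{"name": "carry_out", "arguments": {"steps": [[0,0,0,3,0,0,0],[0,0,0,6,0,0,0],[0,0,0,9,0,0,0],[0,0,0,12,0,0,0],[0,0,0,15,0,0,0],[0,0,0,15,0,0,0]]}}

```text
t: 6.65
tool_pos: [0.6043, 0.152, 0.1045]
tcp_rot: [3.139, -0.0, 1.64]
contact_force: [6.9, 1.6, 0.1]
width: 0.0167
grip_force: 58.6
```

```bash
python3 -c "
from h import *
from station import ctrl
st(ctrl.sense())"
```

```text
t 6.65 pos [604.3 152.  104.5] rpy [ 1.7987e+02 -1.0000e-02  9.3990e+01] F [6.9 1.6 0.1] M [ 0.12 -1.54  0.01] w 16.65 g 58.6
```

Emit:
{"name": "carry_out", "arguments": {"steps": [[0,0,0,3,0,0,0],[0,0,0,6,0,0,0],[0,0,0,9,0,0,0],[0,0,0,11,0,0,0],[0,0,0,12,0,0,0],[0,0,0,12,0,0,0]]}}

```text
t: 7.25
tool_pos: [0.6045, 0.152, 0.0929]
tcp_rot: [3.139, -0.0, 1.64]
contact_force: [6.3, 0.9, 2.2]
width: 0.0162
grip_force: 59.0
```

```bash
python3 -c "
from h import *
from station import ctrl
st(ctrl.sense())"
```

```text
t 7.25 pos [604.5 152.   92.9] rpy [ 1.7985e+02 -1.0000e-02  9.3990e+01] F [6.3 0.9 2.2] M [ 0.13 -1.37  0.04] w 16.18 g 59.0
```

Only about 1–2 mm is left to the pad.

Emit:
{"name": "carry_out", "arguments": {"steps": [[0,0,0,1,0,0,0],[0,0,0,2,0,0,0],[0,0,0,2.5,0,0,0],[0,0,0,2.5,0,0,0]]}}

```text
t: 7.65
tool_pos: [0.6046, 0.152, 0.0908]
tcp_rot: [3.139, -0.0, 1.64]
contact_force: [4.9, 1.0, 4.7]
width: 0.0163
grip_force: 59.7
```

```bash
python3 -c "
from h import *
from station import ctrl
st(ctrl.sense())"
```

```text
t 7.65 pos [604.6 152.   90.8] rpy [ 1.7983e+02 -1.0000e-02  9.3990e+01] F [4.9 1.  4.7] M [ 0.09 -1.07  0.03] w 16.28 g 59.7
```

Emit:
{"name": "carry_out", "arguments": {"steps": [[0,0,0,1,0,0,0],[0,0,0,2,0,0,0],[0,0,0,2,0,0,0],[0,0,0,2,0,0,0]]}}

```text
t: 8.05
tool_pos: [0.6047, 0.1521, 0.0895]
tcp_rot: [3.138, -0.0, 1.641]
contact_force: [4.2, -0.8, 9.8]
width: 0.0164
grip_force: 60.1
```

```bash
python3 -c "
from h import *
from station import ctrl
st(ctrl.sense())"
```

```text
t 8.05 pos [604.7 152.1  89.5] rpy [ 1.7982e+02 -1.0000e-02  9.4000e+01] F [ 4.2 -0.8  9.8] M [ 0.07 -0.68 -0.04] w 16.36 g 60.1
```

Emit:
{"name": "carry_out", "arguments": {"steps": [[0,0,0,1,0,0,0],[0,0,0,1.5,0,0,0],[0,0,0,1.5,0,0,0],[0,0,0,1.5,0,0,0]]}}

```text
t: 8.45
tool_pos: [0.6049, 0.1521, 0.0892]
tcp_rot: [3.138, -0.0, 1.641]
contact_force: [0.0, -1.0, 17.9]
width: 0.0163
grip_force: 61.4
```

```bash
python3 -c "
from h import *
from station import ctrl
st(ctrl.sense())"
```

```text
t 8.45 pos [604.9 152.1  89.2] rpy [ 1.798e+02 -2.000e-02  9.400e+01] F [ 0.  -1.  17.9] M [-0.09  0.24  0.03] w 16.30 g 61.4
```

The spacer is firmly home: 18 N with no further travel. I'll ease off, release it and retreat.

Emit:
{"name": "carry_out", "arguments": {"steps": [[0,0,0,-2.5,0,0,0],[0,0,0,-2.5,0,0,0],[40,0,0,-2.5,0,0,0],[40,0,0,-2.5,0,0,0],[40,0,0,-2.5,0,0,0],[40,0,0,-2.5,0,0,0],[40,0,0,-10,0,0,0],[40,0,0,-30,0,0,0],[40,0,0,-60,0,0,0],[40,0,0,-95,0,0,0],[40,0,0,-125,0,0,0],[40,0,0,-125,0,0,0]]}}

```text
t: 9.65
tool_pos: [0.6062, 0.1524, 0.2183]
tcp_rot: [3.132, -0.001, 1.641]
contact_force: [1.1, -0.3, 0.5]
width: 0.0401
grip_force: 0.0
```

```bash
python3 - <<'E'
from h import *
from station import ctrl
import cv2
st(ctrl.sense()); p=ctrl.snapshot("side")
cv2.imwrite("pics/done.png",cv2.convertScaleAbs(cv2.resize(p["image"][100:210,250:390,::-1],None,fx=5,fy=5,interpolation=cv2.INTER_CUBIC),alpha=1.6))
for z in(.106,.061):
  for u in(-1,1):
   for sx in(1,-1):
    a=np.radians(4);X=np.array([.6047,.152,z])+sx*.0085*np.array([np.cos(a),np.sin(a),0])+u*.035*np.array([-np.sin(a),np.cos(a),0])
    c=p["intrinsics"]@(p["R"]@X+p["t"]);print(z,u,sx,np.round((c[:2]/c[2]-[250,100])*5))
E
```

```text
t 9.65 pos [606.2 152.4 218.3] rpy [ 1.7945e+02 -5.0000e-02  9.4000e+01] F [ 1.1 -0.3  0.5] M [-0.02 -0.02  0.03] w 40.09 g 0.0
0.106 -1 1 [334. 303.]
0.106 -1 -1 [307. 307.]
0.106 1 1 [305. 240.]
0.106 1 -1 [279. 243.]
0.061 -1 1 [330. 363.]
0.061 -1 -1 [303. 366.]
0.061 1 1 [301. 299.]
0.061 1 -1 [276. 302.]
```

View pics/done.png

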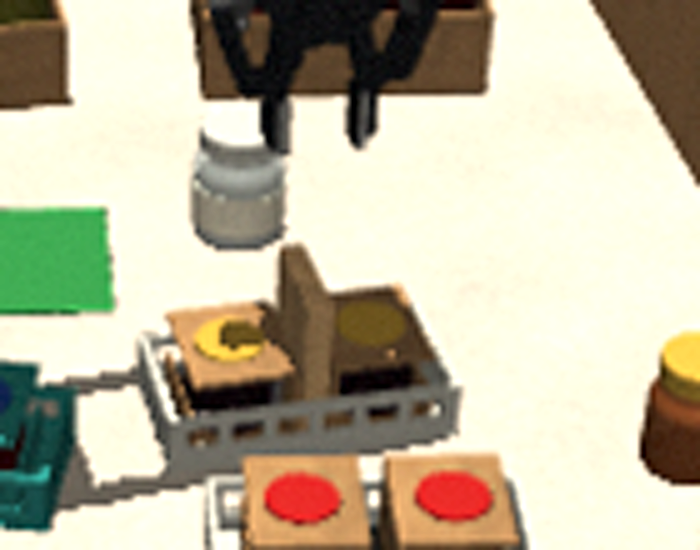

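The spacer stands upright in the yellow crate. Its top edge runs from (285,243) to (330,305), which matches the predicted fully-home position, with the gripper clear above and the cartons intact. I'm handing it in.

```bash
python3 -c "
from station import ctrl
print(ctrl.finish_job())"
```

```text
the job is handed in; nothing more can be done
None
```

The spacer from the green mat pinched at 16.3 mm, so I took it as the 17 mm one; it is pushed home upright in the yellow crate's 19.5 mm gap and released, and the job is handed in with no verdict shown.

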